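# Find the heavier bushing and hold it out

## Task

Two steel bushings on the bench look the same, but one has a lighter core inside: pick them up one after the other, either first, to judge by force which is heavier, and as you go stand them gently and upright on the empty circles of the rack, in line with the brass ones, setting the first down on a circle before you touch the second. Finish while still holding the heavier one, upright and still in the gripper, some ten centimetres above the middle of the yellow plate, with the lighter one left standing in the row; tip neither over, and leave the brass bushings, the wrench and the oil bottle alone.

Things in the scene. Friction and masses are not known exactly. Their poses are not given: they have to be found in the camera images.
- bushing_p_center (a point): one of two look-alike bright steel bushings: flange 60 mm across, 8 mm thick at the foot, barrel 46 mm across, 60 mm tall in all, flush black plug on top; starts upright on the bench. They differ only in weight (0.2 to 0.65 kg, one at least 150 g heavier, by a sealed core that may rattle 1 mm), which cannot be seen. This point is its centre, 30 mm above its underside; z is its upright axis.
- bushing_q_center (a point): one of two look-alike bright steel bushings: flange 60 mm across, 8 mm thick at the foot, barrel 46 mm across, 60 mm tall in all, flush black plug on top; starts upright on the bench. They differ only in weight (0.2 to 0.65 kg, one at least 150 g heavier, by a sealed core that may rattle 1 mm), which cannot be seen. This point is its centre, 30 mm above its underside; z is its upright axis.
- stock_1_center (a point): brass stock bushing, same shape and size as the steel ones (60 mm flange, 46 mm barrel, 60 mm tall), standing on an occupied circle of the rack; leave it alone. This point is its centre, 30 mm above its underside.
- stock_2_center (a point): brass stock bushing, same shape and size as the steel ones (60 mm flange, 46 mm barrel, 60 mm tall), standing on an occupied circle of the rack; leave it alone. This point is its centre, 30 mm above its underside.
- slot_1 (a point): on the rack's top face (30 mm above the bench), at the centre of the inner (next to the brass stock) empty white circle. The rack is a fixed plywood board 120 x 320 mm (its x and y) with four white circles in one straight row along its y, 75 mm apart: the two at its +y end hold the brass stock, the two at its -y end are empty. Axes are the rack's: x across the row, z up.
- slot_2 (a point): on the rack's top face (30 mm above the bench), at the centre of the outer (at the board's end) empty white circle. The rack is a fixed plywood board 120 x 320 mm (its x and y) with four white circles in one straight row along its y, 75 mm apart: the two at its +y end hold the brass stock, the two at its -y end are empty. Axes are the rack's: x across the row, z up.
- plate_top (a point): middle of the top of the fixed yellow round hand-over plate, 100 mm across and 6 mm thick, lying on the bench
- wrench_grip (a point): handle of a steel wrench 170 mm long lying flat on the bench, a bystander
- oil_center (a point): white oil bottle with a red cap, 48 mm across and 110 mm tall, standing on the bench, a bystander; this point is half-way up

How it is judged:
By the outcome, as a careful person would: the job done as asked, in the order asked, and still so for the second after the job is handed in, while the arm keeps its last pose, push and grip.
It also fails if it takes over 64 s, if anything falls off the work surface, if the arm or the gripper's body presses on something with over 40 N, if the wrist force passes 120 N, or if a joint passes its speed limit or range.

## Robot

A 7-joint arm with a two-finger parallel gripper is mounted at the origin on the work surface. World frame = base frame: x ahead of the robot, y to its left, z up, the work surface at z = 0. Lengths are in m, angles in rad, forces in N, time in s.
With the tool pointing down it reaches from about 0.4 to 0.875 m from the base axis. Payload 6.5 kg.
Tool frame: the origin (TCP) lies on the centre line of the jaws, within the pads' length; the fingertips stand 11 mm ahead of it and the grasp point (between the pads) lies 8 mm behind it; z points along the fingers, y is the direction in which the jaws open and shut (so a half turn about z gives the same grasp; the last joint's range is limited). The gripper opens to 85 mm and grips with 20 to 120 N. Pads are 22 mm wide; open, the fingers measure 114 mm over their backs; the gripper's body (76 mm by 85 mm) begins 54 mm behind the grasp point. The pads swing forward as they close: fully open they stand 13 mm farther back than shut.
Start: joints at [1.129, 0.536, -0.004, 1.538, 0.003, 1.067, -0.071], TCP at [0.239, -0.605, 0.242] pointing down, gripper open.
Joint ranges: [-2.7, 2.7], [-0.37, 2.16], [-1.27, 1.26], [0.24, 2.4], [-1.31, 4.45], [0.19, 1.91], [-2.76, 2.76]. Speed limits (rad/s): [2.39, 2.39, 3.14, 3.14, 3.14, 3.14, 3.14].

## Interface

Orientations are given as a unit quaternion [x, y, z, w].
In Python, from rig import bot gives the robot as it stands. The module is installed in compiled form; this text tells all that it offers.
- The arm moves only by the tool play_rows, never from a script. Its argument "moves" is a list of rows, each an object with "hand": the opening, from -1 (shut) to 1 (fully open); "xyz": the shift along the tool's x, y, z as a fraction of full scale, a list of three; "roll": the turn about the tool's z as a fraction of full scale. In form: [{"hand": hand, "xyz": [tx, ty, tz], "roll": roll}, ...]. A call has 1 to 8 rows; each row shifts and turns the pose as measured when the row begins, along the tool's axes as they then stand; what a row does not reach is not made up. Full scale, the value 1, is 0.075 m for a shift and 30 degrees for a turn. A row lasts 1/8 s, in which the tool goes at most 62.5 mm and 10.7 degrees, less where a joint would pass 70% of its speed; a pose out of reach is approached as far as the arm can. A call with a number of a shift or a turn outside -1 to 1 is refused whole. A call with a gripper value outside its range is refused whole. The fingers move at their own pace and stop on an object; "grip_force" is the grip in N (left out, the last holds). Time passes only in rows, so rows that do not move let the fingers close. It gives the time, the measured TCP pose, the force and the opening at its end, in the units of the state.
- bot.get_obs(): the state, without advancing time (a new reading comes with each control period).
- bot.get_image(name): name is "scene" or "top" or "wrist"; returns a dict with "frame" (480x640x3 uint8, blue, green, red), "depth" (480x640 float32, m along the optical axis (not along the pixel's ray), 0 where there is no reading), "K" (3x3 intrinsics, pixels), "k1" (the pictures are not rectified: a ray, as slopes to the right and down, at radius r is drawn at 1 + k1 r^2 times it, then the intrinsics apply), "rvec" (rotation vector, rad) and "tvec" (3), from world to camera coordinates, as OpenCV has them; the wrist camera has in their place "T_tool_cam" (4x4, takes a point from camera to tool coordinates, whose origin is the TCP and whose axes are the flange's). Camera axes: x right, y down, z forward; pixel columns grow to the right and rows downward; lengths in m; the calibration is good to about 2 mm. A picture is of the moment at which its call begins: read the wrist's pose just before it.
- bot.finish_job(): hands the job in, once; it reports no verdict.
The state is a dict: "clock": time; "joint_pos": joint angles; "qd": joint speeds; "joint_efforts": joint torques, N m; "position": TCP position; "tcp_rot": TCP orientation; "wrist_force": force on the tool from outside, world axes, zero at the start; "wrist_torque": the same for the moment, N m; "opening": opening from 0.0 (shut) to 1.0 (fully open).
Only numpy, scipy, OpenCV 4.12 (cv2) and the standard library are available. Lean on these libraries where they do the work, as an engineer would, in place of code of your own. Each camera call takes 0.05 s, during which the arm holds its last target.

## Working session

There is one attempt and no reset: what is moved stays moved. The work goes in short steps, Python scripts to look and compute and a tool call to move; the robot and the scene stay as the last step left them, time stands still between calls to the robot, and variables do not carry over. Pictures are saved under pics/ and viewed, and the job is handed in when it is done.

Besides the shell and the picture viewer there is one more tool, called after "Call:" as name([rows], argument=value, ...), one row to a line, values as JSON. play_rows: Moves the arm, as the interface text tells. Its arguments: {"type":"object","properties":{"moves":{"type":"array","items":{"type":"object","properties":{"hand":{"type":"number"},"xyz":{"type":"array","items":{"type":"number"}},"roll":{"type":"number"}}}},"grip_force":{"type":"number"}},"required":["moves"]}

```bash
mkdir -p pics; python3 - <<'E'
from rig import bot
import cv2,numpy as np,pickle
o=bot.get_obs();print({k:np.round(v,3).tolist() for k,v in o.items()})
for n in ["scene","top","wrist"]:
    d=bot.get_image(n);pickle.dump(d,open(n+'0.pkl','wb'));cv2.imwrite(f'pics/{n}0.png',d['frame'])
    print(n,d['K'].tolist(),d['k1'],{k:np.round(d[k],3).tolist() for k in d if k in('rvec','tvec','T_tool_cam')})
E
```

```text
{'clock': 0.0, 'joint_pos': [1.129, 0.537, -0.004, 1.539, 0.003, 1.067, -0.071], 'qd': [0.001, -0.0, 0.001, -0.0, 0.0, 0.0, -0.001], 'joint_efforts': [0.001, -58.34, 1.049, -25.91, 0.012, 0.01, 0.0], 'position': [0.238, -0.604, 0.241], 'tcp_rot': [0.982, 0.187, -0.0, -0.001], 'wrist_force': [-0.261, -0.202, -0.154], 'wrist_torque': [0.019, 0.027, -0.007], 'opening': 0.996}
scene [[442.770770081477, 0.0, 313.181143688352], [0.0, 442.770770081477, 247.52612273406842], [0.0, 0.0, 1.0]] -0.0487111537611556 {'rvec': [2.287, 0.825, -0.325], 'tvec': [-0.465, -0.187, 1.19]}
top [[466.4744334626444, 0.0, 311.9949083214375], [0.0, 466.4744334626444, 239.98740393368558], [0.0, 0.0, 1.0]] -0.10891198689012324 {'rvec': [2.16, -2.2, 0.093], 'tvec': [0.053, 0.594, 1.14]}
wrist [[420.566528948297, 0.0, 318.9979505100148], [0.0, 420.566528948297, 241.4994795422303], [0.0, 0.0, 1.0]] -0.09363619168696147 {'T_tool_cam': [[-0.0, -0.947, -0.322, 0.083], [1.0, -0.0, 0.0, -0.0], [-0.001, -0.322, 0.947, -0.132], [0.0, 0.0, 0.0, 1.0]]}
```

View pics/top0.png

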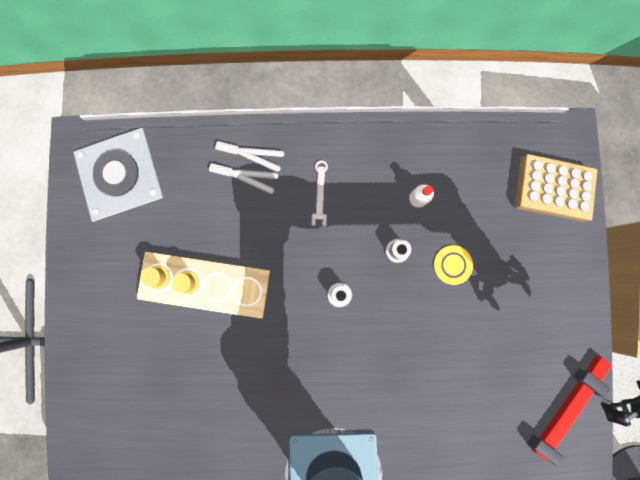

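View pics/scene0.png

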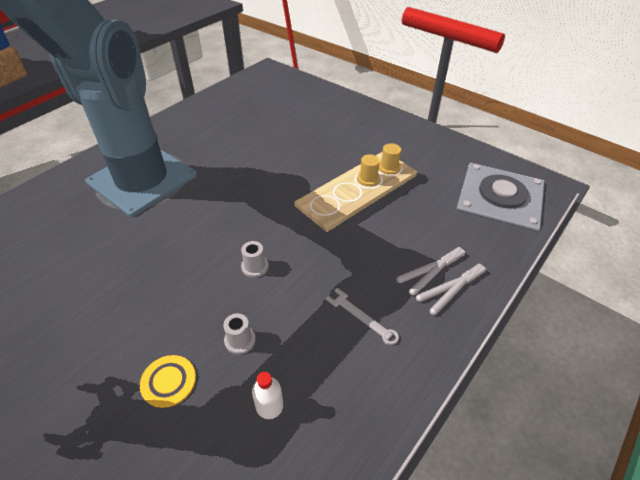

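View pics/wrist0.png

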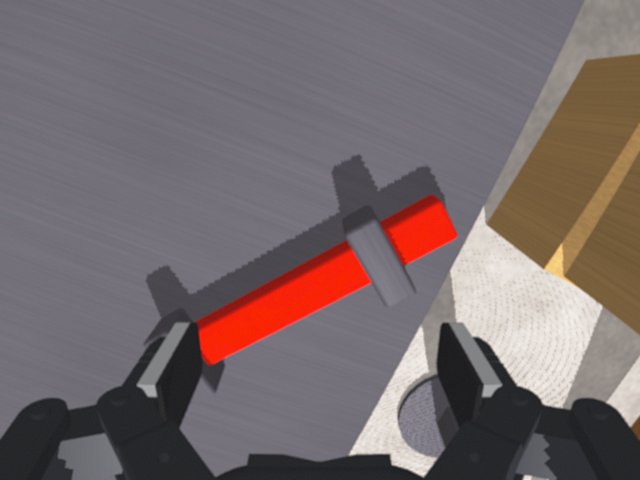

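Top view: steel bushings have black plugs near (340,295) and (399,250). The plate is near (454,265), the empty circles near (217,289) and (247,292), and the bottle near (421,195). Next I'll measure these.

```bash
cat > h.py <<'E'
import cv2,numpy as np,pickle
def und(d,uv):
    uv=np.asarray(uv,float).reshape(-1,1,2)
    return cv2.undistortPointsIter(uv,d['K'],np.array([d['k1'],0,0,0,0.]),None,None,(3,100,1e-10)).reshape(-1,2)
def pose(d,obs=None):
    if 'rvec' in d and d['rvec'] is not None:
        R=cv2.Rodrigues(np.array(d['rvec'],float))[0];t=np.array(d['tvec'],float).reshape(3);return R.T,-R.T@t
    from scipy.spatial.transform import Rotation as Ro
    Rt=Ro.from_quat(obs['tcp_rot']).as_matrix();T=np.array(d['T_tool_cam'])
    return Rt@T[:3,:3],Rt@T[:3,3]+np.array(obs['position'])
def cast(d,uv,z,obs=None):
    R,c=pose(d,obs);n=und(d,uv);r=np.c_[n,np.ones(len(n))]@R.T
    return c+r*((z-c[2])/r[:,2])[:,None]
def proj(d,P):
    return cv2.projectPoints(np.asarray(P,float).reshape(-1,1,3),np.array(d['rvec'],float),np.array(d['tvec'],float),d['K'],np.array([d['k1'],0,0,0,0.]))[0].reshape(-1,2)
def blobs(m,amin=20):
    n,l,s,c=cv2.connectedComponentsWithStats(m.astype(np.uint8));return [(c[i].round(1).tolist(),int(s[i,4]),s[i,:4].tolist()) for i in range(1,n) if s[i,4]>=amin]
E
python3 - <<'E'
from h import *
for n in['top','scene']:
    d=pickle.load(open(n+'0.pkl','rb'));f=d['frame'];hsv=cv2.cvtColor(f,cv2.COLOR_BGR2HSV)
    H,S,V=cv2.split(hsv)
    print(n,'black',[b for b in blobs((V<25),30) if b[1]<400])
    for b in blobs((H>22)&(H<33)&(S>180)&(V>90),80): print('yellow',b,cast(d,b[0],.006).round(4),cast(d,b[0],.09).round(4))
    for b in blobs((S<60)&(V>170),60): 
        if b[1]<3000: print('white',b,cast(d,b[0],.03).round(4))
d=pickle.load(open('top0.pkl','rb'));f=d['frame']
cv2.imwrite('pics/t1.png',cv2.resize(f[230:330,130:480],None,fx=2.25,fy=2.25,interpolation=cv2.INTER_CUBIC))
d=pickle.load(open('scene0.pkl','rb'));f=d['frame']
cv2.imwrite('pics/s1.png',cv2.resize(f[140:420,140:430],None,fx=2.1,fy=2.1,interpolation=cv2.INTER_CUBIC))
E
```

```text
top black []
white ([162.4, 82.5], 65, [155, 76, 15, 15]) [[1.0164 0.4267 0.03  ]]
white ([584.7, 98.4], 118, [575, 89, 20, 18]) [[ 0.9645 -0.7005  0.03  ]]
white ([605.6, 105.4], 72, [601, 100, 12, 11]) [[ 0.9465 -0.761   0.03  ]]
white ([618.4, 133.8], 516, [598, 123, 42, 22]) [[ 0.8672 -0.7902  0.03  ]]
white ([251.3, 153.8], 699, [215, 141, 70, 31]) [[0.8171 0.1922 0.03  ]]
white ([113.6, 172.0], 436, [102, 161, 24, 23]) [[0.7799 0.5494 0.03  ]]
white ([320.1, 189.8], 430, [313, 160, 15, 65]) [[0.7209 0.0196 0.03  ]]
white ([535.7, 180.6], 324, [529, 161, 14, 41]) [[ 0.7384 -0.5395  0.03  ]]
white ([240.4, 174.1], 499, [209, 164, 69, 28]) [[0.7652 0.22   0.03  ]]
white ([548.4, 183.4], 314, [542, 164, 14, 40]) [[ 0.7309 -0.5739  0.03  ]]
white ([561.2, 186.1], 310, [555, 166, 13, 41]) [[ 0.7236 -0.609   0.03  ]]
white ([573.7, 188.7], 298, [568, 169, 12, 40]) [[ 0.7166 -0.6437  0.03  ]]
white ([586.2, 191.2], 304, [580, 171, 13, 41]) [[ 0.7099 -0.6788  0.03  ]]
white ([420.0, 196.4], 292, [410, 185, 24, 21]) [[ 0.7002 -0.2322  0.03  ]]
white ([623.0, 210.1], 699, [606, 187, 34, 3
[... 1268 characters left out ...]
5]) [[0.7789 0.5486 0.03  ]]
white ([478.3, 349.8], 790, [393, 194, 186, 286]) [[0.9329 0.0796 0.03  ]]
white ([251.5, 248.8], 157, [242, 241, 21, 16]) [[ 0.4345 -0.0081  0.03  ]]
white ([450.0, 256.0], 201, [437, 247, 28, 20]) [[0.7825 0.2517 0.03  ]]
white ([247.2, 270.1], 68, [241, 261, 19, 14]) [[ 0.4707 -0.0568  0.03  ]]
white ([450.5, 286.6], 632, [416, 264, 69, 50]) [[0.8232 0.1775 0.03  ]]
white ([235.1, 323.8], 232, [224, 314, 24, 21]) [[ 0.5479 -0.1653  0.03  ]]
white ([382.9, 331.4], 236, [369, 321, 29, 23]) [[0.7752 0.001  0.03  ]]
white ([231.3, 346.1], 92, [224, 335, 22, 17]) [[ 0.5776 -0.2033  0.03  ]]
white ([265.9, 400.4], 642, [253, 382, 26, 36]) [[ 0.6986 -0.2374  0.03  ]]
```

View pics/t1.png

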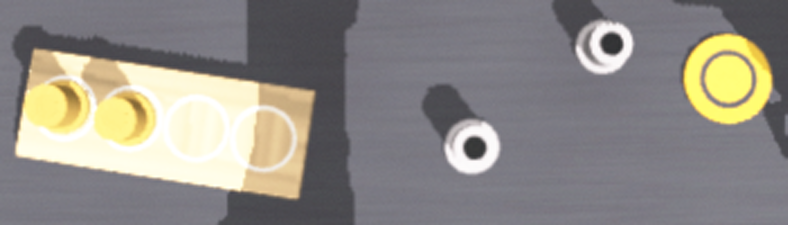

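View pics/s1.png

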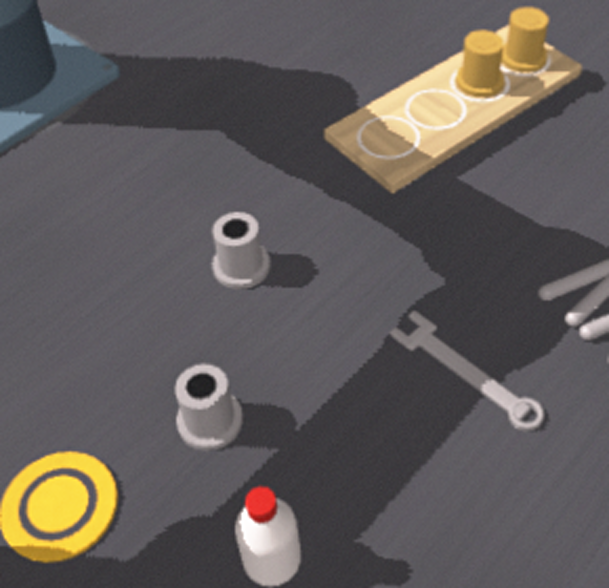

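The enlarged crops show plugs, circles and plate clearly. I'll fit each one in a local window.

```bash
python3 - <<'E'
from h import *
D={n:pickle.load(open(n+'0.pkl','rb')) for n in['top','scene']}
def plug(n,u,v,r=11):
    f=D[n]['frame'];g=cv2.cvtColor(f,cv2.COLOR_BGR2GRAY)[v-r:v+r+1,u-r:u+r+1]
    k=cv2.resize(g,None,fx=8,fy=8,interpolation=cv2.INTER_CUBIC)
    m=(k<85).astype(np.uint8)
    cs,_=cv2.findContours(m,cv2.RETR_LIST,cv2.CHAIN_APPROX_NONE)
    best=[]
    for c in cs:
        if len(c)<40: continue
        e=cv2.fitEllipse(c); p=[(e[0][0]+.5)/8-.5+u-r,(e[0][1]+.5)/8-.5+v-r]
        best.append((np.hypot(p[0]-u,p[1]-v),p,[x/8 for x in e[1]]))
    b=min(best);return b[1],b[2]
for nm,a,b in[('near',(340,295),(252,249)),('far',(399,250),(236,323))]:
    for n,(u,v) in(('top',a),('scene',b)):
        p,s=plug(n,u,v,9);print(nm,n,np.round(p,1),np.round(s,1),cast(D[n],p,.06).round(4))
# rack circles : white ring on wood
for n,pts in(('top',[(217,289),(247,292)]),('scene',[(348,192),(325,205)])):
    d=D[n];
    for uv in pts:
        # guess, then radial max-search along the circle in world
        c=cast(d,[uv],.03)[0]
        g=d['frame'].astype(float); sat=g[:,:,0]-0.5*g[:,:,2]  # blue high for white
        for it in range(4):
            P=[]
            for a in np.arange(0,2*np.pi,.1):
                rs=np.arange(.024,.042,.0005);W=np.c_[c[0]+rs*np.cos(a),c[1]+rs*np.sin(a),0*rs+.03]
                q=proj(d,W).astype(np.float32);val=cv2.remap(sat.astype(np.float32),q[:,0].reshape(1,-1),q[:,1].reshape(1,-1),cv2.INTER_LINEAR)[0]
                P.append(W[val.argmax(),:2])
            P=np.array(P);A=np.c_[2*P,np.ones(len(P))];w=np.ones(len(P))
            for _ in range(5):
                s=np.linalg.lstsq(A*w[:,None],(P**2).sum(1)*w,rcond=None)[0];R=np.sqrt(s[2]+s[0]**2+s[1]**2);r=np.hypot(*(P-s[:2]).T)-R;w=1/(1+(r/.0015)**2)
            c=np.array([s[0],s[1],.03])
        print('slot',n,c.round(4),'R',R.round(4),np.median(abs(r)).round(4))
    H,S,V=cv2.split(cv2.cvtColor(d['frame'],cv2.COLOR_BGR2HSV))
    m=((H>20)&(H<34)&(S>120)&(V>80)).astype(np.uint8)
    cs,_=cv2.findContours(m,cv2.RETR_EXTERNAL,cv2.CHAIN_APPROX_NONE)
    for c in cs:
        if cv2.contourArea(c)>300:
            e=cv2.fitEllipse(c);pp=cast(d,c.reshape(-1,2),.006);(x,y),rr=cv2.minEnclosingCircle(pp[:,:2].astype(np.float32))
            print('yel',n,np.round(e[0],1),np.round(e[1],1),np.round((x,y,rr),4))
    m=(((H<8)|(H>172))&(S>150)&(V>80));
    for b in blobs(m,30):
        print('red',n,b,cast(d,b[0],.11).round(3))
E
```

```text
near top [340.5 295.3] [8.8 8.9] [[ 0.4579 -0.0237  0.06  ]]
near scene [251.6 248.5] [ 8.6 11.7] [[ 0.4559 -0.0244  0.06  ]]
far top [401.5 249. ] [8.6 9. ] [[ 0.5665 -0.1744  0.06  ]]
far scene [235.4 323.3] [11.1 13.8] [[ 0.5646 -0.1749  0.06  ]]
slot top [0.4833 0.2803 0.03  ] R 0.0341 0.0004
slot top [0.4709 0.2062 0.03  ] R 0.0341 0.0006
yel top [452.9 264.7] [37.4 38.9] [ 0.5273 -0.3169  0.0507]
red top ([427.3, 189.9], 67, [423, 186, 10, 9]) [[ 0.701 -0.231  0.11 ]]
red top ([598.7, 367.3], 353, [587, 356, 24, 25]) [[ 0.27  -0.638  0.11 ]]
red top ([566.5, 414.6], 1336, [540, 382, 54, 67]) [[ 0.162 -0.552  0.11 ]]
slot scene [0.4811 0.2806 0.03  ] R 0.0341 0.0006
slot scene [0.4686 0.2072 0.03  ] R 0.0344 0.0005
yel scene [167.2 380.7] [46.5 57.4] [ 0.5265 -0.3189  0.0506]
red scene ([289.7, 33.4], 250, [283, 0, 14, 68]) [[-0.142  0.766  0.11 ]]
red scene ([453.5, 29.0], 1899, [402, 7, 102, 45]) [[0.289 1.18  0.11 ]]
red scene ([3.0, 17.2], 74, [0, 10, 10, 13]) [[-1.197  0.194  0.11 ]]
red scene ([31.6, 103.3], 438, [0, 87, 66, 34]) [[-0.412 -0.06   0.11 ]]
red scene ([263.8, 379.5], 193, [257, 372, 14, 17]) [[ 0.702 -0.235  0.11 ]]
```

Call:
play_rows([
  {"hand": 1,"xyz": [0,0,0],"roll": -0.33},
  {"hand": 1,"xyz": [0,0,0],"roll": -0.33},
  {"hand": 1,"xyz": [0,0,0],"roll": -0.33},
  {"hand": 1,"xyz": [0,0,0],"roll": -0.33},
  {"hand": 1,"xyz": [0,0,0],"roll": -0.33},
  {"hand": 1,"xyz": [0,0,0],"roll": -0.33},
], grip_force=50)

```text
clock: 0.9
position: [0.2377, -0.6026, 0.2391]
tcp_rot: [0.75, 0.662, 0.001, -0.003]
wrist_force: [0.7, -0.5, 0.1]
opening: 1.004
```

```bash
cat >> h.py <<'E'
from scipy.spatial.transform import Rotation as Ro
def st(tgt=None,yaw=-9.6):
    from rig import bot
    o=bot.get_obs();R=Ro.from_quat(o['tcp_rot']).as_matrix();p=np.array(o['position'])
    y=np.degrees(np.arctan2(R[1,1],R[0,1]))
    print('t',round(o['clock'],2),'p',p.round(4),'yaw',y.round(2),'tilt',np.degrees(np.arccos(-R[2,2])).round(2),'F',np.round(o['wrist_force'],2),'T',np.round(o['wrist_torque'],2),'op',round(float(o['opening']),3),'qd',np.abs(o['qd']).max().round(3))
    if tgt is not None:
        print('units',((R.T@(np.array(tgt)-p))/.075).round(3),'roll',(-(yaw-y)/30).round(3))
    return o
E
python3 -c "
from h import *
st([.5655,-.1745,.2])"
```

```text
t 0.9 p [ 0.2377 -0.6026  0.2391] yaw -7.15 tilt 0.36 F [ 0.74 -0.54  0.14] T [-0.01  0.02  0.01] op 1.004 qd 1.276
units [6.206 3.627 0.539] roll 0.082
```

Call:
play_rows([
  {"hand": 1,"xyz": [0.3,0.17,0],"roll": 0},
  {"hand": 1,"xyz": [0.5,0.3,0.05],"roll": 0},
  {"hand": 1,"xyz": [0.5,0.3,0.05],"roll": 0},
  {"hand": 1,"xyz": [0.5,0.3,0.05],"roll": 0},
  {"hand": 1,"xyz": [0.5,0.3,0.05],"roll": 0},
  {"hand": 1,"xyz": [0.5,0.3,0.05],"roll": 0},
  {"hand": 1,"xyz": [0.5,0.3,0.05],"roll": 0},
  {"hand": 1,"xyz": [0.5,0.3,0.05],"roll": 0},
])

```text
clock: 1.9
position: [0.4434, -0.3366, 0.2105]
tcp_rot: [0.752, 0.659, -0.0, -0.004]
wrist_force: [0.2, -1.2, -0.7]
opening: 1.0
```

```bash
python3 -c "
from h import *
st([.5655,-.1745,.2])"
```

```text
t 1.9 p [ 0.4434 -0.3366  0.2105] yaw -7.58 tilt 0.48 F [ 0.17 -1.16 -0.71] T [-0.01 -0.01  0.  ] op 1.0 qd 0.694
units [2.357 1.33  0.143] roll 0.067
```

Call:
play_rows([
  {"hand": 1,"xyz": [0.5,0.28,0.04],"roll": 0.06},
  {"hand": 1,"xyz": [0.5,0.28,0.04],"roll": 0},
  {"hand": 1,"xyz": [0.5,0.28,0.04],"roll": 0},
  {"hand": 1,"xyz": [0.45,0.25,0.02],"roll": 0},
  {"hand": 1,"xyz": [0.2,0.12,0],"roll": 0},
  {"hand": 1,"xyz": [0,0,0],"roll": 0},
  {"hand": 1,"xyz": [0,0,0],"roll": 0},
])

```text
clock: 2.78
position: [0.5608, -0.1854, 0.1983]
tcp_rot: [0.762, 0.648, -0.001, -0.005]
wrist_force: [0.1, -0.2, -0.3]
opening: 1.006
```

```bash
python3 - <<'E'
from h import *
from rig import bot
o=st([.5655,-.1745,.2])
d=bot.get_image('wrist');cv2.imwrite('pics/w1.png',d['frame']);pickle.dump((d,o),open('w1.pkl','wb'))
E
```

```text
t 2.77 p [ 0.5608 -0.1854  0.1983] yaw -9.28 tilt 0.63 F [ 0.08 -0.23 -0.26] T [-0.03  0.03  0.03] op 1.006 qd 0.004
units [ 0.153  0.039 -0.022] roll 0.011
```

View pics/w1.png

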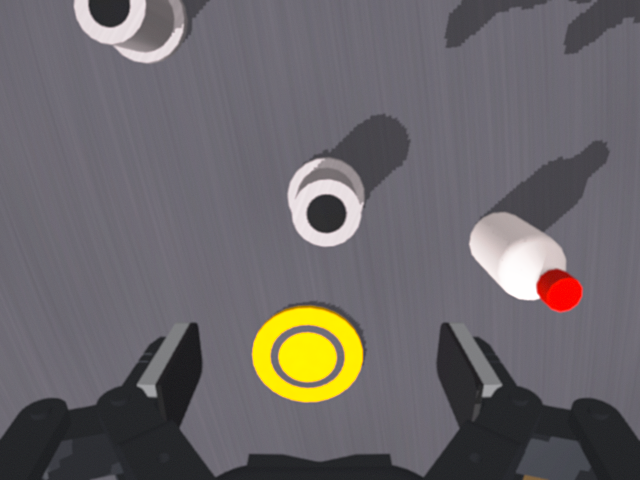

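The wrist view shows the far steel bushing's plug near (326,213), the plate near (308,355) and the bottle at right. I'll measure the plug from this view.

```bash
python3 - <<'E'
from h import *
d,o=pickle.load(open('w1.pkl','rb'))
g=cv2.cvtColor(d['frame'],cv2.COLOR_BGR2GRAY)
for n,b in((1,(326,213)),):
    m=np.zeros_like(g);m[b[1]-30:b[1]+30,b[0]-30:b[0]+30]=g[b[1]-30:b[1]+30,b[0]-30:b[0]+30]<70
    for q in blobs(m,200): print(q,cast(d,q[0],.06,o).round(4))
H,S,V=cv2.split(cv2.cvtColor(d['frame'],cv2.COLOR_BGR2HSV))
cs,_=cv2.findContours(((H>20)&(H<34)&(S>120)&(V>80)).astype(np.uint8),cv2.RETR_EXTERNAL,cv2.CHAIN_APPROX_NONE)
c=max(cs,key=cv2.contourArea);e=cv2.fitEllipse(c);print(cast(d,[e[0]],.006,o).round(4))
print(Ro.from_quat(o['tcp_rot']).as_matrix().round(4).tolist())
E
```

```text
([326.1, 213.2], 1088, [308, 195, 37, 37]) [[ 0.5662 -0.1744  0.06  ]]
[[ 0.5273 -0.3144  0.006 ]]
[[0.1614, 0.9869, -0.0089], [0.9869, -0.1613, 0.0063], [0.0048, -0.0098, -0.9999]]
```

Call:
play_rows([
  {"hand": 1,"xyz": [0.14,0.05,0.3],"roll": 0.01},
  {"hand": 1,"xyz": [0,0.01,0.4],"roll": 0},
  {"hand": 1,"xyz": [0,0,0.4],"roll": 0},
  {"hand": 1,"xyz": [0,0,0.3],"roll": 0},
  {"hand": 1,"xyz": [0,0,0.1],"roll": 0},
  {"hand": 1,"xyz": [0,0,0],"roll": 0},
])

```text
clock: 3.58
position: [0.5626, -0.1861, 0.0845]
tcp_rot: [0.768, 0.64, -0.003, -0.003]
wrist_force: [0.1, -0.8, 0.0]
opening: 1.0
```

```bash
python3 - <<'E'
from h import *
st([.566,-.1745,.03])
E
```

```text
t 3.58 p [ 0.5626 -0.1861  0.0845] yaw -10.41 tilt 0.47 F [ 0.1  -0.84  0.04] T [ 0.05 -0.02  0.04] op 1.0 qd 0.009
units [0.161 0.022 0.726] roll -0.027
```

Call:
play_rows([
  {"hand": 1,"xyz": [0.18,0.02,0],"roll": -0.02},
  {"hand": 1,"xyz": [0.1,0.01,0],"roll": -0.01},
  {"hand": 1,"xyz": [0.03,0,0],"roll": 0},
])

```text
clock: 3.95
position: [0.5709, -0.1624, 0.0869]
tcp_rot: [0.763, 0.646, -0.002, -0.001]
wrist_force: [0.2, -0.2, -0.4]
opening: 1.002
```

```bash
python3 - <<'E'
from h import *
st([.566,-.1745,.03])
E
```

```text
t 3.95 p [ 0.5709 -0.1624  0.0869] yaw -9.46 tilt 0.25 F [ 0.22 -0.18 -0.37] T [-0.03  0.02  0.02] op 1.002 qd 0.034
units [-0.169 -0.035  0.759] roll 0.005
```

Call:
play_rows([
  {"hand": 1,"xyz": [-0.17,-0.04,0],"roll": 0},
  {"hand": 1,"xyz": [0,0,0],"roll": 0},
  {"hand": 1,"xyz": [0,0,0],"roll": 0},
])

```text
clock: 4.32
position: [0.5656, -0.1758, 0.0875]
tcp_rot: [0.763, 0.646, -0.002, -0.001]
wrist_force: [-0.0, 0.0, 0.2]
opening: 0.996
```

```bash
python3 - <<'E'
from h import *
st([.566,-.1745,.03])
E
```

```text
t 4.33 p [ 0.5656 -0.1758  0.0875] yaw -9.48 tilt 0.22 F [-0.02  0.02  0.15] T [-0.01 -0.03 -0.02] op 0.996 qd 0.015
units [0.02  0.005 0.766] roll 0.004
```

Call:
play_rows([
  {"hand": 1,"xyz": [0.02,0,0.2],"roll": 0},
  {"hand": 1,"xyz": [0,0,0.25],"roll": 0},
  {"hand": 1,"xyz": [0,0,0.2],"roll": 0},
  {"hand": 1,"xyz": [0,0,0.1],"roll": 0},
  {"hand": 1,"xyz": [0,0,0],"roll": 0},
  {"hand": 1,"xyz": [0,0,0],"roll": 0},
])

```text
clock: 5.08
position: [0.5646, -0.1739, 0.0256]
tcp_rot: [0.763, 0.646, -0.002, -0.002]
wrist_force: [-0.2, -0.5, 0.4]
opening: 1.001
```

```bash
python3 - <<'E'
from h import *
st([.566,-.1745,.03])
E
```

```text
t 5.08 p [ 0.5646 -0.1739  0.0256] yaw -9.47 tilt 0.36 F [-0.18 -0.53  0.45] T [-0.02 -0.02 -0.  ] op 1.001 qd 0.004
units [-0.005  0.019 -0.059] roll 0.004
```

Call:
play_rows([
  {"hand": 1,"xyz": [0,0.02,-0.05],"roll": 0},
  {"hand": 0.3,"xyz": [0,0,0],"roll": 0},
  {"hand": -1,"xyz": [0,0,0],"roll": 0},
  {"hand": -1,"xyz": [0,0,0],"roll": 0},
  {"hand": -1,"xyz": [0,0,0],"roll": 0},
  {"hand": -1,"xyz": [0,0,0],"roll": 0},
], grip_force=50)

```text
clock: 5.82
position: [0.5673, -0.1745, 0.0314]
tcp_rot: [0.763, 0.646, -0.002, -0.001]
wrist_force: [0.2, -0.7, 0.6]
opening: 0.534
```

```bash
python3 - <<'E'
from h import *
st([.566,-.1745,.03])
E
```

```text
t 5.83 p [ 0.5673 -0.1745  0.0314] yaw -9.47 tilt 0.22 F [ 0.16 -0.75  0.62] T [0.03 0.07 0.04] op 0.534 qd 0.002
units [-0.003 -0.017  0.019] roll 0.004
```

Call:
play_rows([
  {"hand": -1,"xyz": [0,0,0],"roll": 0},
  {"hand": -1,"xyz": [0,0,-0.15],"roll": 0},
  {"hand": -1,"xyz": [0,0,-0.3],"roll": 0},
  {"hand": -1,"xyz": [0,0,-0.4],"roll": 0},
  {"hand": -1,"xyz": [0,0,-0.4],"roll": 0},
  {"hand": -1,"xyz": [0,0,-0.2],"roll": 0},
  {"hand": -1,"xyz": [0,0,0],"roll": 0},
  {"hand": -1,"xyz": [0,0,0],"roll": 0},
])

```text
clock: 6.82
position: [0.5652, -0.1741, 0.1424]
tcp_rot: [0.763, 0.646, -0.003, -0.003]
wrist_force: [0.1, -0.2, -2.5]
opening: 0.538
```

```bash
python3 - <<'E'
from h import *
st([.4822,.2805,.12])
E
```

```text
t 6.83 p [ 0.5652 -0.1741  0.1424] yaw -9.47 tilt 0.51 F [ 0.06 -0.24 -2.49] T [0.01 0.06 0.  ] op 0.538 qd 0.001
units [ 5.797 -2.086  0.311] roll 0.004
```

Call:
play_rows([
  {"hand": -1,"xyz": [0,0,0],"roll": 0},
  {"hand": -1,"xyz": [0,0,0],"roll": 0},
])

```text
clock: 7.08
position: [0.564, -0.1737, 0.1405]
tcp_rot: [0.763, 0.646, -0.004, -0.004]
wrist_force: [-0.9, 0.3, -1.7]
opening: 0.532
```

```bash
python3 - <<'E'
from h import *
st([.4822,.2805,.12])
E
```

```text
t 7.08 p [ 0.564  -0.1737  0.1405] yaw -9.45 tilt 0.7 F [-0.91  0.3  -1.69] T [-0.01  0.01  0.01] op 0.532 qd 0.008
units [ 5.795 -2.067  0.294] roll 0.005
```

Call:
play_rows([
  {"hand": -1,"xyz": [0,0,0],"roll": 0},
])

```text
clock: 7.2
position: [0.5637, -0.1736, 0.14]
tcp_rot: [0.763, 0.646, -0.004, -0.005]
wrist_force: [0.4, -0.1, -2.6]
opening: 0.53
```

```bash
python3 - <<'E'
from h import *
st([.4822,.2805,.12])
E
```

```text
t 7.2 p [ 0.5637 -0.1736  0.14  ] yaw -9.45 tilt 0.75 F [ 0.35 -0.1  -2.59] T [-0.04 -0.01 -0.04] op 0.53 qd 0.005
units [ 5.795 -2.062  0.289] roll 0.005
```

```bash
python3 - <<'E'
from h import *
from rig import bot
F=[]
for i in range(10):
    bot.get_image('wrist');o=bot.get_obs();F.append(np.r_[o['wrist_force'],o['joint_efforts']])
F=np.array(F);print(F.mean(0).round(2),F.std(0).round(2))
d=bot.get_image('wrist');cv2.imwrite('pics/w2.png',d['frame'])
o=st([.4822,.2805,.12]);print(Ro.from_quat(o['tcp_rot']).as_matrix().round(4)[:,2])
E
```

```text
[-6.000e-02  7.000e-02 -2.790e+00 -1.000e-02 -5.731e+01 -4.420e+00
 -2.216e+01  1.000e-02  7.000e-02 -0.000e+00] [0.49 0.33 0.52 0.   0.13 0.01 0.07 0.   0.01 0.  ]
t 7.75 p [ 0.564  -0.1738  0.1405] yaw -9.46 tilt 0.69 F [ 0.77  0.16 -2.46] T [-0.05 -0.01  0.03] op 0.538 qd 0.002
units [ 5.795 -2.068  0.294] roll 0.005
[-0.012   0.0012 -0.9999]
```

View pics/w2.png

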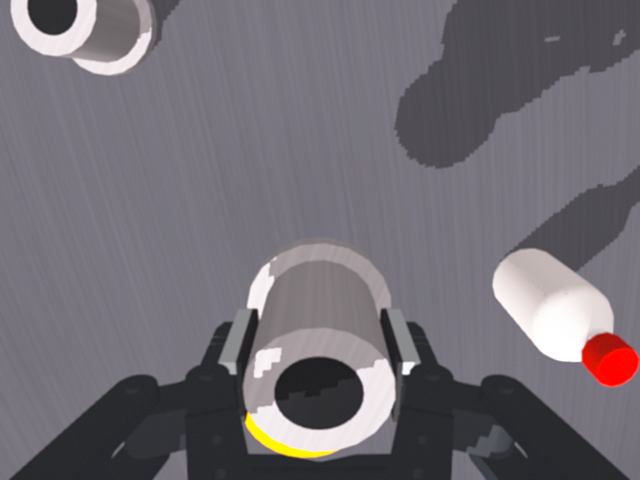

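Both jaws hold the barrel and the bushing hangs straight, at about 2.8 N (~0.28 kg). Carrying it to the inner slot.

Call:
play_rows([
  {"hand": -1,"xyz": [0.25,-0.09,-0.02],"roll": 0},
  {"hand": -1,"xyz": [0.45,-0.16,-0.02],"roll": 0},
  {"hand": -1,"xyz": [0.55,-0.2,-0.02],"roll": 0},
  {"hand": -1,"xyz": [0.55,-0.2,-0.02],"roll": 0},
  {"hand": -1,"xyz": [0.55,-0.2,-0.02],"roll": 0},
  {"hand": -1,"xyz": [0.55,-0.2,-0.02],"roll": 0},
  {"hand": -1,"xyz": [0.55,-0.2,-0.02],"roll": 0},
  {"hand": -1,"xyz": [0.55,-0.2,-0.02],"roll": 0},
])

```text
clock: 8.75
position: [0.5011, 0.1562, 0.1557]
tcp_rot: [0.763, 0.646, -0.003, -0.005]
wrist_force: [0.6, -0.3, -2.1]
opening: 0.53
```

```bash
python3 - <<'E'
from h import *
st([.4822,.2805,.13])
E
```

```text
t 8.75 p [0.5011 0.1562 0.1557] yaw -9.45 tilt 0.62 F [ 0.58 -0.32 -2.05] T [ 0.01 -0.06  0.04] op 0.53 qd 0.71
units [ 1.593 -0.516  0.351] roll 0.005
```

Call:
play_rows([
  {"hand": -1,"xyz": [0.5,-0.16,0.05],"roll": 0},
  {"hand": -1,"xyz": [0.4,-0.13,0.05],"roll": 0},
  {"hand": -1,"xyz": [0.3,-0.1,0.05],"roll": 0},
  {"hand": -1,"xyz": [0.2,-0.06,0.03],"roll": 0},
  {"hand": -1,"xyz": [0,0,0],"roll": 0},
  {"hand": -1,"xyz": [0,0,0],"roll": 0},
])

```text
clock: 9.5
position: [0.4768, 0.278, 0.1442]
tcp_rot: [0.759, 0.651, -0.002, -0.006]
wrist_force: [-0.7, 0.4, -3.0]
opening: 0.533
```

```bash
python3 - <<'E'
from h import *
from rig import bot
o=st([.4822,.2805,.13])
d=bot.get_image('wrist');cv2.imwrite('pics/w3.png',d['frame'])
d=bot.get_image('top');cv2.imwrite('pics/t3.png',cv2.resize(d['frame'][200:360,100:380],None,fx=2.5,fy=2.5))
E
```

```text
t 9.5 p [0.4768 0.278  0.1442] yaw -8.72 tilt 0.73 F [-0.69  0.38 -2.96] T [ 0.04 -0.06 -0.07] op 0.533 qd 0.005
units [0.042 0.068 0.189] roll 0.029
```

View pics/w3.png

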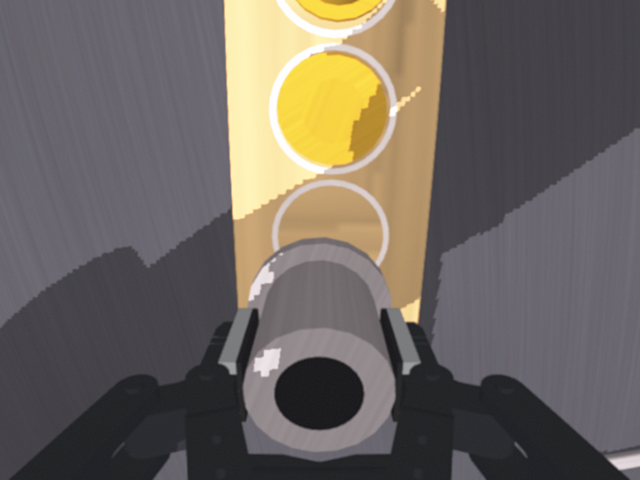

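Call:
play_rows([
  {"hand": -1,"xyz": [0.045,0.07,0],"roll": 0.025},
  {"hand": -1,"xyz": [0.01,0.01,0.2],"roll": 0.01},
  {"hand": -1,"xyz": [0,0,0.25],"roll": 0},
  {"hand": -1,"xyz": [0,0,0.2],"roll": 0},
  {"hand": -1,"xyz": [0,0,0.1],"roll": 0},
  {"hand": -1,"xyz": [0,0,0],"roll": 0},
])

```text
clock: 10.35
position: [0.4836, 0.279, 0.0825]
tcp_rot: [0.766, 0.642, -0.003, -0.006]
wrist_force: [0.4, -1.1, -2.6]
opening: 0.53
```

```bash
python3 - <<'E'
from h import *
st([.4822,.2805,.0614])
E
```

```text
t 10.35 p [0.4836 0.279  0.0825] yaw -10.08 tilt 0.77 F [ 0.43 -1.11 -2.63] T [-0.01 -0.05  0.  ] op 0.53 qd 0.003
units [ 0.016 -0.019  0.282] roll -0.016
```

Call:
play_rows([
  {"hand": -1,"xyz": [0.02,-0.02,0.1],"roll": 0},
  {"hand": -1,"xyz": [0,0,0.07],"roll": 0},
  {"hand": -1,"xyz": [0,0,0],"roll": 0},
])

```text
clock: 10.72
position: [0.4826, 0.2815, 0.0697]
tcp_rot: [0.766, 0.642, -0.002, -0.006]
wrist_force: [0.0, 0.4, -1.8]
opening: 0.529
```

```bash
python3 - <<'E'
from h import *
st([.4822,.2805,.0614])
E
```

```text
t 10.72 p [0.4826 0.2815 0.0697] yaw -10.06 tilt 0.73 F [ 0.03  0.36 -1.83] T [ 0.01 -0.06  0.05] op 0.529 qd 0.005
units [-0.014 -0.002  0.111] roll -0.015
```

Call:
play_rows([
  {"hand": -1,"xyz": [-0.01,0,0.05],"roll": 0},
  {"hand": -1,"xyz": [0,0,0.03],"roll": 0},
  {"hand": -1,"xyz": [0,0,0.01],"roll": 0},
])

```text
clock: 11.1
position: [0.4829, 0.2809, 0.063]
tcp_rot: [0.766, 0.642, -0.002, -0.006]
wrist_force: [0.6, -0.1, -2.9]
opening: 0.531
```

```bash
python3 - <<'E'
from h import *
st([.4822,.2805,.0614])
E
```

```text
t 11.1 p [0.4829 0.2809 0.063 ] yaw -10.07 tilt 0.7 F [ 0.61 -0.15 -2.95] T [ 0.02 -0.07  0.01] op 0.531 qd 0.012
units [-0.007 -0.007  0.022] roll -0.016
```

Call:
play_rows([
  {"hand": -1,"xyz": [0,0,0.015],"roll": 0},
  {"hand": -1,"xyz": [0,0,0.015],"roll": 0},
])

```text
clock: 11.35
position: [0.4829, 0.2811, 0.0615]
tcp_rot: [0.766, 0.642, -0.002, -0.006]
wrist_force: [-5.1, -2.4, 12.3]
opening: 0.536
```

```bash
python3 - <<'E'
from h import *
st([.4822,.2805,.0614])
E
```

```text
t 11.35 p [0.4829 0.2811 0.0615] yaw -10.07 tilt 0.68 F [-5.12 -2.35 12.27] T [-0.66  0.75 -0.05] op 0.536 qd 0.009
units [-0.01  -0.008  0.001] roll -0.016
```

Call:
play_rows([
  {"hand": -1,"xyz": [0,0,0],"roll": 0},
  {"hand": 0.2,"xyz": [0,0,0],"roll": 0},
  {"hand": 0.4,"xyz": [0,0,0],"roll": 0},
  {"hand": 0.8,"xyz": [0,0,0],"roll": 0},
  {"hand": 1,"xyz": [0,0,0],"roll": 0},
])

```text
clock: 11.98
position: [0.4839, 0.2819, 0.0623]
tcp_rot: [0.766, 0.642, -0.0, -0.006]
wrist_force: [0.4, 0.8, 0.4]
opening: 0.997
```

```bash
python3 - <<'E'
from h import *
from rig import bot
o=st([.4822,.2805,.0614])
d=bot.get_image('wrist');cv2.imwrite('pics/w4.png',d['frame'])
E
```

```text
t 11.97 p [0.4839 0.2819 0.0623] yaw -10.07 tilt 0.64 F [0.44 0.78 0.44] T [-0.05 -0.03 -0.03] op 0.997 qd 0.003
units [-0.022 -0.019  0.012] roll -0.016
```

View pics/w4.png

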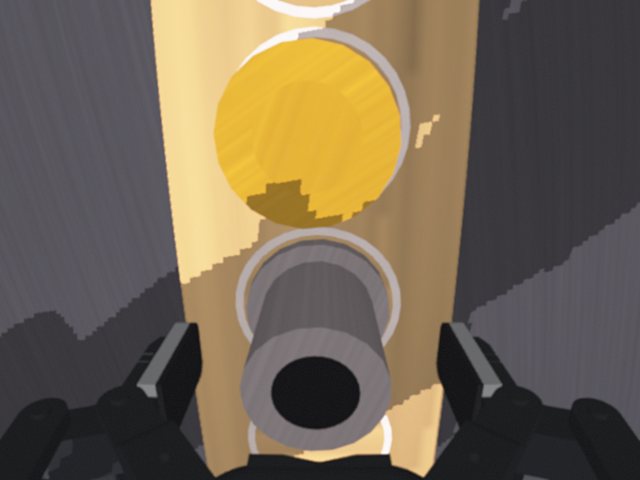

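The released bushing stands upright inside the inner circle (foot centred near (318,300)). Retreating and going to the second.

Call:
play_rows([
  {"hand": 1,"xyz": [0,0,-0.2],"roll": 0},
  {"hand": 1,"xyz": [0,0,-0.4],"roll": 0},
  {"hand": 1,"xyz": [0,0,-0.5],"roll": 0},
  {"hand": 1,"xyz": [0,0,-0.3],"roll": 0},
  {"hand": 1,"xyz": [-0.3,0,-0.1],"roll": 0},
  {"hand": 1,"xyz": [-0.5,0.03,0],"roll": 0},
  {"hand": 1,"xyz": [-0.5,0.03,0],"roll": 0},
  {"hand": 1,"xyz": [-0.5,0.03,0],"roll": 0},
])

```text
clock: 13.02
position: [0.4689, 0.1481, 0.1851]
tcp_rot: [0.764, 0.645, 0.004, -0.005]
wrist_force: [0.9, -0.8, -0.1]
opening: 1.0
```

```bash
python3 - <<'E'
from h import *
st([.457,-.024,.14])
E
```

```text
t 13.03 p [0.4689 0.1481 0.1851] yaw -9.69 tilt 0.76 F [ 0.94 -0.84 -0.13] T [-0.02 -0.    0.04] op 1.0 qd 0.607
units [-2.296  0.231  0.571] roll -0.003
```

Call:
play_rows([
  {"hand": 1,"xyz": [-0.5,0.06,0.1],"roll": 0},
  {"hand": 1,"xyz": [-0.5,0.06,0.1],"roll": 0},
  {"hand": 1,"xyz": [-0.5,0.06,0.1],"roll": 0},
  {"hand": 1,"xyz": [-0.4,0.03,0.1],"roll": 0},
  {"hand": 1,"xyz": [-0.2,0.02,0.05],"roll": 0},
  {"hand": 1,"xyz": [0,0,0],"roll": 0},
  {"hand": 1,"xyz": [0,0,0],"roll": 0},
])

```text
clock: 13.9
position: [0.4611, -0.0152, 0.1547]
tcp_rot: [0.765, 0.644, 0.008, -0.002]
wrist_force: [-0.5, 0.2, 0.6]
opening: 1.0
```

```bash
python3 - <<'E'
from h import *
from rig import bot
o=st([.457,-.024,.14])
d=bot.get_image('wrist');cv2.imwrite('pics/w5.png',d['frame'])
pickle.dump((d,o),open('w5.pkl','wb'))
g=cv2.cvtColor(d['frame'],cv2.COLOR_BGR2GRAY)
m=(g<70).astype(np.uint8); m[:, :200]=0;m[:,450:]=0;m[430:]=0
for q in blobs(m,300): print(q,cast(d,q[0],.06,o).round(4))
E
```

```text
t 13.9 p [ 0.4611 -0.0152  0.1547] yaw -9.81 tilt 0.91 F [-0.45  0.2   0.55] T [ 0.01 -0.    0.  ] op 1.0 qd 0.005
units [-0.128 -0.035  0.194] roll -0.007
([313.9, 268.7], 1373, [293, 249, 43, 40]) [[ 0.4574 -0.024   0.06  ]]
([444.1, 358.2], 758, [437, 323, 13, 79]) [[ 0.5286 -0.0992  0.06  ]]
```

View pics/w5.png

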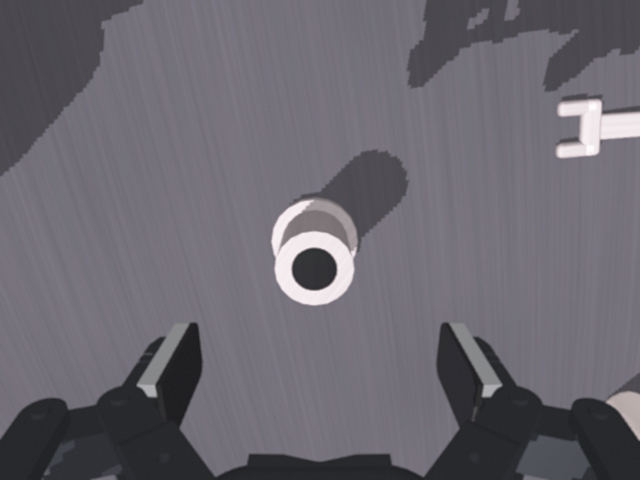

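The second bushing's plug is at (314,269), which casts to (0.457,-0.024) as expected. Aligning and descending.

Call:
play_rows([
  {"hand": 1,"xyz": [-0.13,-0.035,0],"roll": 0},
  {"hand": 1,"xyz": [0,0,0],"roll": 0},
  {"hand": 1,"xyz": [0,0,0.3],"roll": 0},
  {"hand": 1,"xyz": [0,0,0.4],"roll": 0},
  {"hand": 1,"xyz": [0,0,0.3],"roll": 0},
  {"hand": 1,"xyz": [0,0,0],"roll": 0},
])

```text
clock: 14.7
position: [0.459, -0.0212, 0.0789]
tcp_rot: [0.764, 0.646, 0.009, -0.001]
wrist_force: [0.9, 0.1, 0.4]
opening: 1.001
```

```bash
python3 - <<'E'
from h import *
o=st([.457,-.024,.03])
E
```

```text
t 14.7 p [ 0.459  -0.0212  0.0789] yaw -9.57 tilt 1.07 F [0.93 0.06 0.42] T [-0.02 -0.01 -0.01] op 1.001 qd 0.022
units [-0.051 -0.026  0.651] roll 0.001
```

Call:
play_rows([
  {"hand": 1,"xyz": [-0.05,-0.025,0.05],"roll": 0},
  {"hand": 1,"xyz": [-0.02,0,0.2],"roll": 0},
  {"hand": 1,"xyz": [0,0,0.2],"roll": 0},
  {"hand": 1,"xyz": [0,0,0.1],"roll": 0},
  {"hand": 1,"xyz": [0,0,0],"roll": 0},
])

```text
clock: 15.32
position: [0.458, -0.0259, 0.0365]
tcp_rot: [0.764, 0.646, 0.01, -0.0]
wrist_force: [-0.6, 0.8, -0.1]
opening: 1.004
```

```bash
python3 - <<'E'
from h import *
o=st([.457,-.024,.031]);print(Ro.from_quat(o['tcp_rot']).as_matrix().round(4)[:,2])
E
```

```text
t 15.32 p [ 0.458  -0.0259  0.0365] yaw -9.58 tilt 1.18 F [-0.57  0.76 -0.13] T [-0.01  0.    0.02] op 1.004 qd 0.004
units [ 0.021 -0.018  0.073] roll 0.001
[ 0.0151  0.0139 -0.9998]
```

Call:
play_rows([
  {"hand": 1,"xyz": [0.02,-0.02,0.07],"roll": 0},
  {"hand": 0.3,"xyz": [0,0,0],"roll": 0},
  {"hand": -1,"xyz": [0,0,0],"roll": 0},
  {"hand": -1,"xyz": [0,0,0],"roll": 0},
  {"hand": -1,"xyz": [0,0,0],"roll": 0},
  {"hand": -1,"xyz": [0,0,0],"roll": 0},
], grip_force=60)

```text
clock: 16.08
position: [0.4574, -0.0238, 0.0317]
tcp_rot: [0.764, 0.646, 0.011, -0.0]
wrist_force: [1.1, 0.9, -1.1]
opening: 0.529
```

```bash
python3 - <<'E'
from h import *
o=st([.457,-.024,.031])
E
```

```text
t 16.07 p [ 0.4574 -0.0238  0.0317] yaw -9.58 tilt 1.24 F [ 1.12  0.9  -1.12] T [ 0.08  0.02 -0.01] op 0.529 qd 0.003
units [-0.004 -0.004  0.009] roll 0.001
```

Call:
play_rows([
  {"hand": -1,"xyz": [0,0,-0.15],"roll": 0},
  {"hand": -1,"xyz": [0,0,-0.3],"roll": 0},
  {"hand": -1,"xyz": [0,0,-0.4],"roll": 0},
  {"hand": -1,"xyz": [0,0,-0.4],"roll": 0},
  {"hand": -1,"xyz": [0,0,-0.2],"roll": 0},
  {"hand": -1,"xyz": [0,0,0],"roll": 0},
])

```text
clock: 16.82
position: [0.4521, -0.0259, 0.1445]
tcp_rot: [0.764, 0.646, 0.008, -0.002]
wrist_force: [0.0, 0.0, -6.2]
opening: 0.53
```

```bash
python3 - <<'E'
from h import *
from rig import bot
F=[]
for i in range(12):
    bot.get_image('wrist');o=bot.get_obs();F.append(o['wrist_force'])
F=np.array(F);print(F.mean(0).round(2),F.std(0).round(2))
d=bot.get_image('wrist');cv2.imwrite('pics/w6.png',d['frame'])
o=st([.4698,.2067,.14]);print(Ro.from_quat(o['tcp_rot']).as_matrix().round(4)[:,2])
E
```

```text
[ 0.02 -0.23 -5.49] [0.58 0.45 0.42]
t 17.48 p [ 0.4518 -0.0257  0.1433] yaw -9.55 tilt 0.92 F [-0.7   1.47 -5.78] T [ 0.03  0.01 -0.02] op 0.527 qd 0.002
units [ 3.095 -0.277  0.088] roll 0.002
[ 0.0086  0.0136 -0.9999]
```

View pics/w6.png

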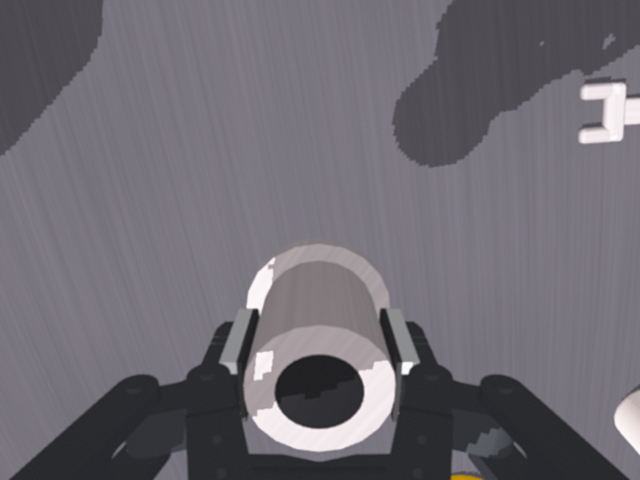

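Second bushing: about 5.5 N against 2.8 N, so it is the heavier. The image shows it held square. The task says to stand both on the circles, so I'll stand it on the outer one, then pick it up again for the plate.

Call:
play_rows([
  {"hand": -1,"xyz": [0.25,-0.03,-0.02],"roll": 0},
  {"hand": -1,"xyz": [0.45,-0.04,-0.02],"roll": 0},
  {"hand": -1,"xyz": [0.5,-0.04,-0.02],"roll": 0},
  {"hand": -1,"xyz": [0.5,-0.04,-0.02],"roll": 0},
  {"hand": -1,"xyz": [0.4,-0.04,-0.02],"roll": 0},
  {"hand": -1,"xyz": [0.3,-0.04,-0.02],"roll": 0},
  {"hand": -1,"xyz": [0.15,-0.02,-0.02],"roll": 0},
  {"hand": -1,"xyz": [0,0,0],"roll": 0},
])

```text
clock: 18.48
position: [0.4658, 0.1704, 0.1564]
tcp_rot: [0.764, 0.645, 0.007, -0.002]
wrist_force: [0.2, -0.8, -6.1]
opening: 0.528
```

```bash
python3 - <<'E'
from h import *
from rig import bot
o=st([.4698,.2067,.0614]);print(Ro.from_quat(o['tcp_rot']).as_matrix().round(4)[:,2])
E
```

```text
t 18.48 p [0.4658 0.1704 0.1564] yaw -9.73 tilt 0.9 F [ 0.22 -0.82 -6.06] T [-0.04 -0.04  0.  ] op 0.528 qd 0.015
units [ 0.467 -0.037  1.274] roll -0.004
[ 0.0085  0.0131 -0.9999]
```

Call:
play_rows([
  {"hand": -1,"xyz": [0.25,-0.02,0],"roll": 0},
  {"hand": -1,"xyz": [0.2,-0.02,0],"roll": 0},
  {"hand": -1,"xyz": [0.02,0,0],"roll": 0},
  {"hand": -1,"xyz": [0,0,0.2],"roll": 0},
  {"hand": -1,"xyz": [0,0,0.2],"roll": 0},
  {"hand": -1,"xyz": [0,0,0.2],"roll": 0},
  {"hand": -1,"xyz": [0,0,0],"roll": 0},
])

```text
clock: 19.35
position: [0.4688, 0.2037, 0.107]
tcp_rot: [0.766, 0.643, 0.005, -0.002]
wrist_force: [0.3, 0.3, -5.1]
opening: 0.529
```

```bash
python3 - <<'E'
from h import *
from rig import bot
o=st([.4698,.2067,.0614])
E
```

```text
t 19.35 p [0.4688 0.2037 0.107 ] yaw -10.0 tilt 0.61 F [ 0.25  0.34 -5.06] T [0.02 0.07 0.03] op 0.529 qd 0.011
units [0.035 0.004 0.608] roll -0.013
```

Call:
play_rows([
  {"hand": -1,"xyz": [0.035,0,0.03],"roll": 0},
  {"hand": -1,"xyz": [0.01,0,0.15],"roll": 0},
  {"hand": -1,"xyz": [0,0,0.15],"roll": 0},
  {"hand": -1,"xyz": [0,0,0.07],"roll": 0},
  {"hand": -1,"xyz": [0,0,0],"roll": 0},
])

```text
clock: 19.98
position: [0.4702, 0.2078, 0.0752]
tcp_rot: [0.766, 0.643, 0.006, -0.002]
wrist_force: [-0.7, -0.1, -4.4]
opening: 0.529
```

```bash
python3 - <<'E'
from h import *
from rig import bot
o=st([.4698,.2067,.0614])
E
```

```text
t 19.98 p [0.4702 0.2078 0.0752] yaw -10.01 tilt 0.67 F [-0.75 -0.09 -4.39] T [-0.04  0.    0.04] op 0.529 qd 0.003
units [-0.017 -0.004  0.184] roll -0.014
```

Call:
play_rows([
  {"hand": -1,"xyz": [-0.015,0,0.06],"roll": 0},
  {"hand": -1,"xyz": [0,0,0.05],"roll": 0},
  {"hand": -1,"xyz": [0,0,0.02],"roll": 0},
])

```text
clock: 20.35
position: [0.4706, 0.2068, 0.0654]
tcp_rot: [0.766, 0.643, 0.006, -0.002]
wrist_force: [-0.0, 1.0, -5.5]
opening: 0.53
```

```bash
python3 - <<'E'
from h import *
from rig import bot
o=st([.4698,.2067,.0614])
E
```

```text
t 20.35 p [0.4706 0.2068 0.0654] yaw -10.02 tilt 0.72 F [-0.05  0.95 -5.46] T [-0.02  0.01 -0.03] op 0.53 qd 0.026
units [-0.004 -0.01   0.053] roll -0.014
```

Call:
play_rows([
  {"hand": -1,"xyz": [0,0,0.025],"roll": 0},
  {"hand": -1,"xyz": [0,0,0.01],"roll": 0},
])

```text
clock: 20.6
position: [0.4707, 0.2069, 0.0626]
tcp_rot: [0.766, 0.643, 0.006, -0.001]
wrist_force: [0.4, 0.0, -5.7]
opening: 0.527
```

```bash
python3 - <<'E'
from h import *
from rig import bot
o=st([.4698,.2067,.0614])
E
```

```text
t 20.6 p [0.4707 0.2069 0.0626] yaw -10.03 tilt 0.73 F [ 0.39  0.01 -5.71] T [-0.05  0.01 -0.03] op 0.527 qd 0.012
units [-0.005 -0.012  0.016] roll -0.014
```

Call:
play_rows([
  {"hand": -1,"xyz": [0,0,0.012],"roll": 0},
  {"hand": -1,"xyz": [0,0,0.005],"roll": 0},
])

```text
clock: 20.85
position: [0.4708, 0.207, 0.0617]
tcp_rot: [0.766, 0.643, 0.006, -0.001]
wrist_force: [-2.6, -2.0, 3.1]
opening: 0.531
```

```bash
python3 - <<'E'
from h import *
from rig import bot
o=st([.4698,.2067,.0614])
E
```

```text
t 20.85 p [0.4708 0.207  0.0617] yaw -10.02 tilt 0.73 F [-2.56 -1.97  3.1 ] T [-0.25  0.44  0.04] op 0.531 qd 0.003
units [-0.006 -0.012  0.004] roll -0.014
```

Call:
play_rows([
  {"hand": -1,"xyz": [0,0,0.005],"roll": 0},
  {"hand": 0.2,"xyz": [0,0,0],"roll": 0},
  {"hand": 0.4,"xyz": [0,0,0],"roll": 0},
  {"hand": 0.8,"xyz": [0,0,0],"roll": 0},
  {"hand": 1,"xyz": [0,0,0],"roll": 0},
])

```text
clock: 21.48
position: [0.4726, 0.2082, 0.0627]
tcp_rot: [0.766, 0.643, 0.008, -0.001]
wrist_force: [-0.7, -0.3, -0.2]
opening: 1.001
```

```bash
python3 - <<'E'
from h import *
from rig import bot
o=st([.4698,.2067,.0614])
d=bot.get_image('wrist');cv2.imwrite('pics/w7.png',d['frame'])
d=bot.get_image('scene');cv2.imwrite('pics/s7.png',d['frame'])
E
```

```text
t 21.48 p [0.4726 0.2082 0.0627] yaw -10.02 tilt 0.97 F [-0.68 -0.33 -0.19] T [-0.   -0.   -0.02] op 1.001 qd 0.001
units [-0.026 -0.034  0.016] roll -0.014
```

View pics/w7.png

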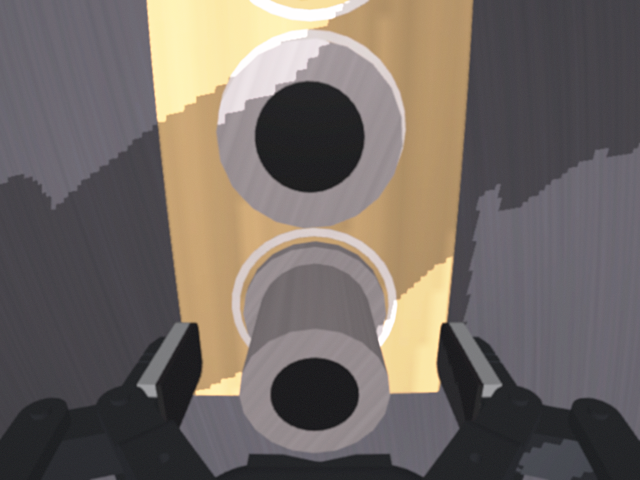

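View pics/s7.png

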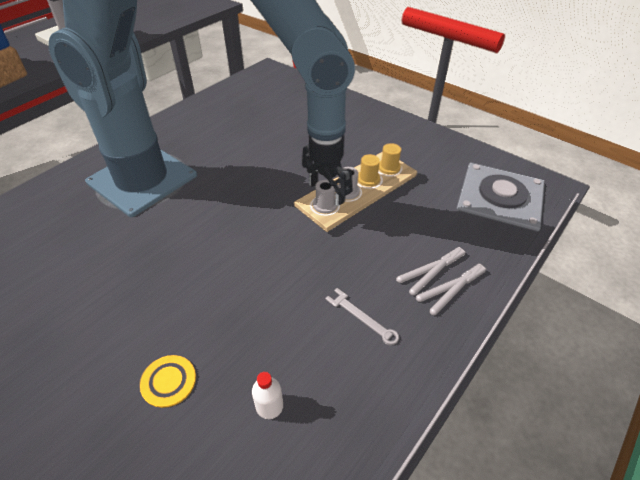

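Both steel bushings stand upright on their circles, the outer one still between the open jaws. Regrasping it (the heavier).

Call:
play_rows([
  {"hand": 1,"xyz": [-0.015,-0.025,0.01],"roll": 0},
  {"hand": 0.3,"xyz": [0,0,0],"roll": 0},
  {"hand": -1,"xyz": [0,0,0],"roll": 0},
  {"hand": -1,"xyz": [0,0,0],"roll": 0},
  {"hand": -1,"xyz": [0,0,0],"roll": 0},
  {"hand": -1,"xyz": [0,0,0],"roll": 0},
], grip_force=60)

```text
clock: 22.32
position: [0.4703, 0.2072, 0.062]
tcp_rot: [0.766, 0.643, 0.008, -0.001]
wrist_force: [-0.1, -0.5, 0.8]
opening: 0.527
```

Call:
play_rows([
  {"hand": -1,"xyz": [0,0,-0.15],"roll": 0},
  {"hand": -1,"xyz": [0,0,-0.3],"roll": 0},
  {"hand": -1,"xyz": [0,0,-0.4],"roll": 0},
  {"hand": -1,"xyz": [0,0,-0.4],"roll": 0},
  {"hand": -1,"xyz": [0,0,-0.2],"roll": 0},
  {"hand": -1,"xyz": [0,0,0],"roll": 0},
])

```text
clock: 23.08
position: [0.4657, 0.2038, 0.1727]
tcp_rot: [0.766, 0.643, 0.004, -0.002]
wrist_force: [0.9, 0.1, -5.9]
opening: 0.531
```

```bash
python3 - <<'E'
from h import *
from rig import bot
F=[]
for i in range(6):
    bot.get_image('wrist');o=bot.get_obs();F.append(o['wrist_force'])
F=np.array(F);print(F.mean(0).round(2),F.std(0).round(2))
o=st([.527,-.317,.14])
d=bot.get_image('top');cv2.imwrite('pics/t8.png',d['frame'])
d=bot.get_image('wrist');cv2.imwrite('pics/w8.png',d['frame'])
E
```

```text
[-0.07 -0.15 -5.13] [0.37 0.45 0.46]
t 23.38 p [0.4648 0.2036 0.1711] yaw -9.98 tilt 0.42 F [ 0.46  0.33 -4.61] T [ 0.05 -0.    0.01] op 0.527 qd 0.003
units [-6.695  2.02   0.365] roll -0.013
```

View pics/w8.png

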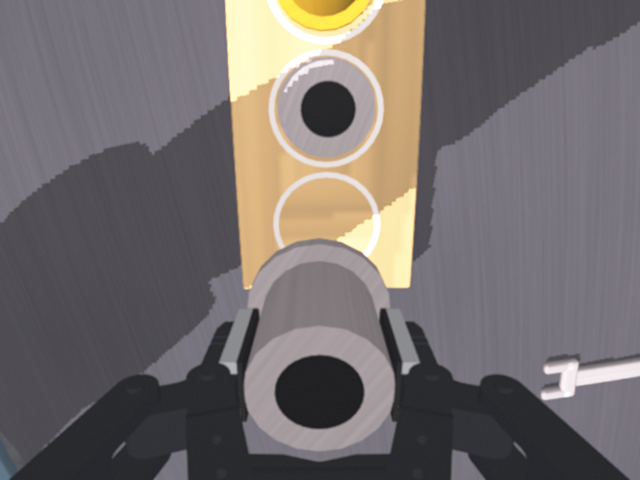

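The lighter one stands in its circle (plug near (328,108)) and the heavier one is in hand. Carrying it to the plate.

Call:
play_rows([
  {"hand": -1,"xyz": [-0.25,0.08,-0.02],"roll": 0},
  {"hand": -1,"xyz": [-0.4,0.12,-0.02],"roll": 0},
  {"hand": -1,"xyz": [-0.5,0.15,-0.02],"roll": 0},
  {"hand": -1,"xyz": [-0.5,0.15,-0.02],"roll": 0},
  {"hand": -1,"xyz": [-0.5,0.15,-0.02],"roll": 0},
  {"hand": -1,"xyz": [-0.5,0.15,-0.02],"roll": 0},
  {"hand": -1,"xyz": [-0.5,0.15,-0.02],"roll": 0},
  {"hand": -1,"xyz": [-0.5,0.15,-0.02],"roll": 0},
])

```text
clock: 24.48
position: [0.5003, -0.0837, 0.1793]
tcp_rot: [0.763, 0.647, 0.004, -0.004]
wrist_force: [0.2, -0.1, -4.9]
opening: 0.528
```

```bash
python3 - <<'E'
from h import *
o=st([.527,-.317,.12])
E
```

```text
t 24.48 p [ 0.5003 -0.0837  0.1793] yaw -9.44 tilt 0.62 F [ 0.23 -0.13 -4.87] T [ 0.02 -0.05  0.02] op 0.528 qd 0.666
units [-3.019  0.862  0.757] roll 0.005
```

Call:
play_rows([
  {"hand": -1,"xyz": [-0.5,0.14,0.05],"roll": 0},
  {"hand": -1,"xyz": [-0.5,0.14,0.05],"roll": 0},
  {"hand": -1,"xyz": [-0.5,0.14,0.1],"roll": 0},
  {"hand": -1,"xyz": [-0.5,0.14,0.1],"roll": 0},
  {"hand": -1,"xyz": [-0.4,0.12,0.1],"roll": 0},
  {"hand": -1,"xyz": [-0.25,0.08,0.05],"roll": 0},
  {"hand": -1,"xyz": [-0.1,0.03,0],"roll": 0},
  {"hand": -1,"xyz": [0,0,0],"roll": 0},
])

```text
clock: 25.48
position: [0.5248, -0.3053, 0.1399]
tcp_rot: [0.764, 0.645, 0.003, -0.005]
wrist_force: [1.0, 0.8, -5.2]
opening: 0.532
```

```bash
python3 - <<'E'
from h import *
o=st([.527,-.317,.12])
E
```

```text
t 25.48 p [ 0.5248 -0.3053  0.1399] yaw -9.6 tilt 0.7 F [ 0.98  0.84 -5.15] T [-0.03 -0.01 -0.  ] op 0.532 qd 0.013
units [-0.152  0.056  0.263] roll -0.0
```

Call:
play_rows([
  {"hand": -1,"xyz": [-0.15,0.05,0],"roll": 0},
  {"hand": -1,"xyz": [-0.01,0,0.12],"roll": 0},
  {"hand": -1,"xyz": [0,0,0.1],"roll": 0},
  {"hand": -1,"xyz": [0,0,0],"roll": 0},
])

```text
clock: 25.98
position: [0.5273, -0.3147, 0.1224]
tcp_rot: [0.762, 0.647, 0.004, -0.006]
wrist_force: [-0.3, -0.6, -4.8]
opening: 0.531
```

```bash
python3 - <<'E'
from h import *
o=st([.527,-.317,.12])
E
```

```text
t 25.98 p [ 0.5273 -0.3147  0.1224] yaw -9.36 tilt 0.79 F [-0.33 -0.55 -4.81] T [-0.04 -0.04 -0.  ] op 0.531 qd 0.006
units [-0.031  0.001  0.031] roll 0.008
```

Call:
play_rows([
  {"hand": -1,"xyz": [-0.025,0,0.01],"roll": 0},
])

```text
clock: 26.1
position: [0.5271, -0.3161, 0.1216]
tcp_rot: [0.762, 0.647, 0.004, -0.006]
wrist_force: [1.5, 0.5, -5.1]
opening: 0.531
```

```bash
python3 - <<'E'
from h import *
from rig import bot
F=[]
for i in range(8):
    d=bot.get_image('top');F.append(bot.get_obs()['wrist_force'])
print(np.mean(F,0).round(2))
cv2.imwrite('pics/t9.png',d['frame']);pickle.dump(d,open('t9.pkl','wb'))
s=bot.get_image('scene');cv2.imwrite('pics/s9.png',s['frame'])
f=d['frame'];g=cv2.cvtColor(f,cv2.COLOR_BGR2GRAY)
p0=proj(d,[.4829,.281,.09])[0];u,v=p0.round().astype(int);m=np.zeros_like(g);m[v-8:v+9,u-8:u+9]=g[v-8:v+9,u-8:u+9]<70
for b in blobs(m,15): print('plug',b,cast(d,b[0],.09).round(4))
o=st([.527,-.317,.12])
E
```

```text
[ 0.02  0.21 -5.47]
plug ([211.4, 287.0], 62, [207, 283, 9, 9]) [[0.4835 0.2809 0.09  ]]
t 26.55 p [ 0.527  -0.3166  0.1217] yaw -9.36 tilt 0.79 F [-0.23  0.12 -4.9 ] T [-0.05  0.    0.02] op 0.527 qd 0.001
units [-0.006  0.001  0.023] roll 0.008
```

View pics/t9.png

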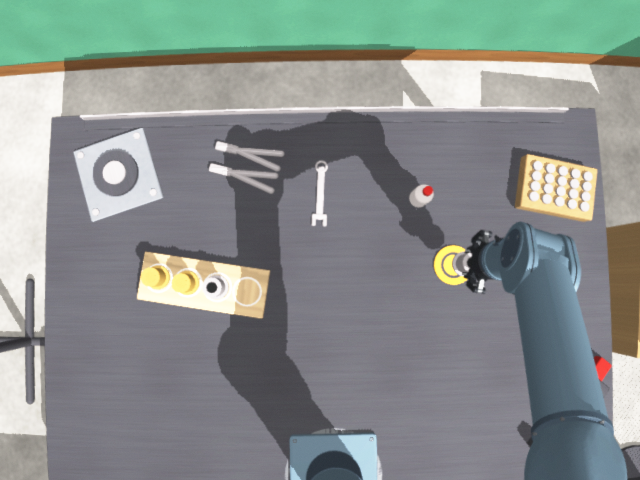

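View pics/s9.png

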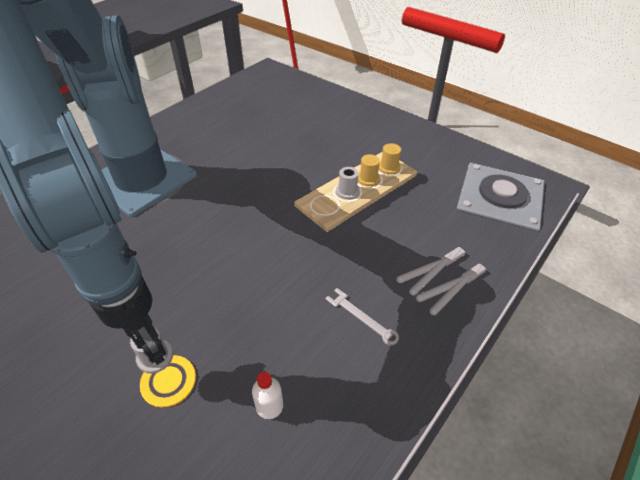

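Top view: the lighter bushing stands in line at (211,287), measured at (0.4835,0.281). The heavier one is held above the plate at (454,265), and the bystanders haven't moved. Handing in.

```bash
python3 - <<'E'
from rig import bot
print(bot.finish_job())
E
```

```text
the job is handed in; nothing more can be done
None
```

The job is handed in at about 26.6 s. The heavier bushing is held above the yellow plate, and the lighter one stands on the inner circle of the rack.

- **First bushing:** it was the one nearer the plate. It weighed about 2.8 N (≈0.28 kg), and I stood it on the inner circle before touching the other.
- **Second bushing:** it weighed about 5.5 N (≈0.56 kg), so it is the heavier. I stood it on the outer circle, picked it up again (5.1–5.5 N), and carried it to the plate.

**Last checks**
- **Lighter one:** its plug measured (0.4835, 0.281), within about 1.5 mm of the circle's centre, upright and in line with the brass.
- **Heavier one:** held still, with the tool 0.8° off vertical and within 1 mm of the plate's measured middle. By the grasp height, its centre is about 11 cm and its underside about 8 cm above the plate.
- **Bystanders:** the brass, wrench and bottle look unmoved.
- **Forces:** the highest wrist reading I saw was about 14 N, when the first one touched down.

None of these checks failed. The camera views differed by at most about 4 mm, that much only on the plate's y (the wrist view put its middle nearer the rack).

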